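# Cap the tin pyramid and hold the overhead camera at its mark

## Robot

A 6-joint arm with a two-finger parallel gripper is mounted at the origin on the work surface. World frame = base frame: x ahead of the robot, y to its left, z up, the work surface at z = 0. Lengths are in m, angles in degrees, forces in N, time in s.
With the tool pointing down it reaches from about 0.4 to 0.825 m from the base axis. Payload 7 kg.
Tool frame: the origin (TCP) lies between the finger pads; the fingertips stand 14 mm ahead of it and the grasp point (between the pads) lies 5 mm behind it (r.tips_ahead is the distance from the TCP to the fingertips, in m); z points along the fingers, y is the direction in which the jaws open and shut (so a half turn about z gives the same grasp; the last joint's range is limited). The gripper opens to 88 mm and grips with 3 to 60 N. Pads are 19 mm wide; open, the fingers measure 130 mm over their backs; the gripper's body (78 mm by 193 mm) begins 47 mm behind the grasp point.
Start: joints at [86.064, 20.546, 0.682, 0, -70.136, -16.507], TCP at [0.236, 0.632, 0.241] pointing down, gripper open.
Joint ranges: [-176.03, 176.03], [-82.01, 121.73], [-58.28, 71.71], [-173.87, 95.51], [-174.79, -0.11], [-173.66, 173.66]. Speed limits (degrees/s): [136.94, 136.94, 172.46, 180, 180, 180].

## Interface

Orientations are given as [roll, pitch, yaw] about the fixed x, y, z axes, in that order (R = Rz(yaw) Ry(pitch) Rx(roll)).
In Python, from plant import r gives the robot as it stands.
- The arm moves only by the tool apply_moves, never from a script. Its arguments are lists of equal length, an entry for each row: "slide": the shift along the tool's x, y, z as a fraction of full scale, a list of three; "turn": the turn, a rotation vector about the tool's x, y, z as a fraction of full scale, a list of three; "jaw": the closure, from 0 (fully open) to 1 (shut). In form: {"slide": [[dx, dy, dz], ...], "turn": [[wx, wy, wz], ...], "jaw": [jaw, ...]}. A call has 1 to 8 rows; each row shifts and turns the commanded pose from where the row before left it, along the tool's axes as they then stand; what a row does not reach is not made up. Full scale, the value 1, is 0.1 m for a shift and 1.5 rad for a turn. A row lasts 1/10 s, in which the tool goes at most 50 mm and 8.59 degrees, less where a joint would pass 70% of its speed; a pose out of reach is approached as far as the arm can. A call with a number of a shift or a turn outside -1 to 1 is refused whole. A call with a gripper value outside its range is refused whole. The fingers move at their own pace and stop on an object; "newtons" is the grip in N (left out, the last holds). Time passes only in rows, so rows that do not move let the fingers close. It gives the time, the measured TCP pose, the force and the opening at its end, in the units of the state.
- r.get_state(): the state, without advancing time (a new reading comes with each control period).
- r.capture(name): name is "scene" or "top" or "wrist"; returns a dict with "pixels" (384x512x3 uint8, blue, green, red), "depth" (384x512 float32, m along the optical axis (not along the pixel's ray), 0 where there is no reading), "fx", "fy", "cx", "cy" (pixels), "rvec" (rotation vector, rad) and "tvec" (3), from world to camera coordinates, as OpenCV has them. Camera axes: x right, y down, z forward; pixel columns grow to the right and rows downward; lengths in m; the calibration is good to about 2 mm. The wrist camera is an equidistant fisheye: a pixel r from the principal point sees the ray r / f radians off the axis. A picture is of the moment at which its call begins.
- r.close_job(): hands the job in, once; it reports no verdict.
The state is a dict: "time_s": time; "joints": joint angles; "qd": joint speeds; "joint_torque": joint torques, N m; "tcp_pos": TCP position; "eef_rot": TCP orientation; "contact_force": force on the tool from outside, world axes, zero at the start; "moment": the same for the moment, N m; "gripper_width": finger opening in m.
Only numpy, scipy, OpenCV 4.12 (cv2) and the standard library are available. Lean on these libraries where they do the work, as an engineer would, in place of code of your own. Each camera call takes 0.05 s, during which the arm holds its last target.

## Task

First lay the yellow tin on its side in the groove between the red and the blue tin in the tray, lined up with them and set down, not dropped, and let go of it. Then push the camera stand's orange lock button fully in while the boom is still home, take the boom by its head, draw it out until the red line on its scale stands at the sleeve's mouth, and finish still gripping and holding it there: it slides back if let go, and I will tighten the collar. Leave everything else on the table where it is.

Things in the scene. Friction and masses are not known exactly. Their poses are not given: they have to be found in the camera images.
- stand: Fixed camera stand: base disc 200 mm across, column 25 mm across, 286 high. Origin on the table at the column's axis, z up, x the level direction the boom points. A 30 mm square sleeve crosses the column's axis 200 mm up and climbs 12 degrees along x, from 170 mm behind to 160 mm in front of it (along the slope), ending in a black collar 42 mm square, 58 mm long with a thumbscrew on its -y side.
- mouth (a point): Point on the top face of the boom at the sleeve's mouth, the front end of the collar, where the scale is read; fixed to the stand, 160 mm up the slope from the column's axis and 11 mm above the boom's axis.
- button_top (a point): Centre of the top of the orange lock button, a round stud 22 mm across on top of the collar, 125 mm up the slope from the column's axis; it stands 8 mm proud of its steel bush, and moves down with the button.
- lock_slide (a joint): How far the lock button is pushed in: 0 = out, the boom is locked in its home position; 0.006 m = fully in. It moves at right angles to the boom (12 degrees off vertical), takes about 3 N, and stays in where it is left. From 4.5 mm the boom is free to slide.
- boom_slide (a joint): How far the boom is drawn out, m along the slope: 0 = home, 0.20 = end stop. Aluminium tube 22 mm square, black scale lines every 10 mm and one red line 3 mm wide, all inside the sleeve at the start; at 0.150 the red line stands exactly at the sleeve's mouth. With its head it weighs 0.8 kg; unlocked it takes about 2.5 N to draw out and slides home when let go.
- boom: The telescoping boom with its head: black end block 36 x 30 x 30 mm on the tube's end, knob on top, camera hanging below. Origin on the boom's axis in the block, 210 mm up the slope from the column's axis when home; x up the slope, the way the boom is drawn out. The camera is 102 mm wide (y), 60 mm (x) and hangs 48 to 78 mm straight below the origin, its lens down to 100 mm below.
- knob (a point): Middle of the knob on the boom's head, the best grip: upright ribbed aluminium cylinder 26 mm across and 38 mm high (this point halfway up), standing 38 mm straight above the boom's origin; it is fast and does not turn. The end block's top lies about 22 mm below this point.
- tray: Shallow wooden tray, fixed, 116 x 116 mm; floor 6 mm thick, rim 20 mm high and 7 mm thick. Origin at the centre of its underside on the table, z up. x is the way the tins lie in it.
- tin_red: Tin with a red band lying in the tray on the -y or +y side: cylinder 50 mm across, 80 mm long, 0.12 kg, loose. Origin at the middle of the tin, x along its axis. It lies along the tray's x, its axis 31 mm above the table and about 25 mm to one side of the tray's middle.
- tin_blue: Tin with a blue band, the same size, lying beside the red one in the tray, about 1 mm apart.
- tin_yellow: Tin with a yellow band, the same size, lying loose on its side on the table. Origin at the middle of the tin, x along its axis (which way round it points does not matter). Saddled on the other two its axis is about 74 mm above the table.
- petri_dish: Clear shallow dish 88 mm across, 14 mm high, near the tray; origin under its centre. Not to be moved.
- brush: Artist's paint brush with a red handle, 190 mm long, 8 mm thick, lying beyond the tray. Not to be moved.
- clothes_peg: Blue clothes peg 74 mm long lying on the table; origin under its centre. Not to be moved.
- eraser: White block eraser with a blue sleeve, 55 x 24 x 13 mm; origin under its centre. Not to be moved.
- palette: White paint palette 100 x 220 x 12 mm with colours; origin under its centre. Not to be moved.
- paint_jar: Jar of green paint 56 mm across, 68 mm high, standing near the boom on the robot's side; origin under its centre. Not to be moved.
Things that resemble listed ones, but are neither listed nor needed, are in the scene too. What is shaped like the tin_yellow but brown or purple is not meant.

How it is judged (in metres and radians):
On the way, in this order (a step that is already met when the one before it is completed fails the run):
1. the yellow tin lies saddled on the red and the blue tin, lined up with them, let go and at rest, with the boom still home (x of tin_yellow in the frame of tray between -0.015 and 0.015 m and y of tin_yellow in the frame of tray between -0.006 and 0.006 m and z of tin_yellow in the frame of tray between 0.069 and 0.079 m and angle between the x axis of each of tin_yellow, tin_red, tin_blue and the x axis of tray, either way round below 0.15 rad and contact force between tin_yellow and tin_red above 0.1 N and contact force between tin_yellow and tin_blue above 0.1 N and linear speed of tin_yellow below 0.02 m/s and contact force between the fingers and tin_yellow below 0.1 N and z of tin_red in the frame of tray between 0.028 and 0.035 m and z of tin_blue in the frame of tray between 0.028 and 0.035 m and value of joint boom_slide below 0.006 m), for 0.3 s.
2. the lock button is pushed in with the boom still home (value of joint lock_slide above 0.0048 m and value of joint boom_slide below 0.006 m), for 0.05 s.
At the end, for the whole second after the job is handed in: Boom still at 0.145 to 0.155 m, lock button in, head gripped by the fingers (over 5 N) and clear of the tins; yellow tin untouched, resting on both lower tins, centred within 15 mm and in line within 0.15 rad; lower tins lying in the tray; all bystanders within 20 mm of their start (value of joint boom_slide between 0.145 and 0.155 m and velocity of joint boom_slide between -0.01 and 0.01 m/s and value of joint lock_slide above 0.0045 m and contact force between the fingers and boom above 5 N and contact force between boom and tin_yellow below 0.2 N and contact force between boom and tin_red below 0.2 N and contact force between boom and tin_blue below 0.2 N and x of tin_yellow in the frame of tray between -0.015 and 0.015 m and y of tin_yellow in the frame of tray between -0.006 and 0.006 m and z of tin_yellow in the frame of tray between 0.069 and 0.079 m and angle between the x axis of each of tin_yellow, tin_red, tin_blue and the x axis of tray, either way round below 0.15 rad and contact force between tin_yellow and tin_red above 0.1 N and contact force between tin_yellow and tin_blue above 0.1 N and linear speed of tin_yellow below 0.02 m/s and contact force between the fingers and tin_yellow below 0.1 N and z of tin_red in the frame of tray between 0.028 and 0.035 m and z of tin_blue in the frame of tray between 0.028 and 0.035 m and distance of each of petri_dish, brush, clothes_peg, eraser, palette, paint_jar from where it was at the start of the episode below 0.02 m); the arm keeps its last pose, push and grip.
It fails at once if the yellow tin is dropped (moves faster than 0.45 m/s with no finger on it) (linear speed of tin_yellow above 0.45 m/s and contact force between the fingers and tin_yellow below 0.05 N).
It fails at once if the boom is forced out past its lock (value of joint boom_slide above 0.012 m and value of joint lock_slide below 0.004 m).
It fails at once if a bystander is moved by more than 25 mm (distance of any of petri_dish, brush, clothes_peg, eraser, palette, paint_jar from where it was at the start of the episode above 0.025 m).
It fails at once if something is tipped over (angle between any of paint_jar, petri_dish's own z axis and vertical above 0.35 rad).
It also fails if it takes over 58 s, if anything falls off the work surface, if the arm or the gripper's body presses on something with over 40 N, if the wrist force passes 120 N, or if a joint passes its speed limit or range.

## Working session

There is one attempt and no reset: what is moved stays moved. The work goes in short steps, Python scripts to look and compute and a tool call to move; the robot and the scene stay as the last step left them, time stands still between calls to the robot, and variables do not carry over. Pictures are saved under pics/ and viewed, and the job is handed in when it is done.

Besides the shell and the picture viewer there is one more tool, called after "Request:" as a command line: name --argument value ..., lists and objects as JSON in quotes. apply_moves: Moves the arm, as the interface text tells. Shift numbers are shares of 0.1 m and turn numbers shares of 1.5 rad, none past 1 either way. Its arguments: {"type":"object","properties":{"slide":{"type":"array"},"turn":{"type":"array"},"jaw":{"type":"array"},"newtons":{"type":"number"}},"required":["slide","turn","jaw"]}

```bash
ls; mkdir -p pics
python3 - <<'E'
from plant import r
import cv2,pickle
print(r.get_state())
for n in("scene","top","wrist"):
    c=r.capture(n); pickle.dump(c,open(f"/tmp/{n}0.pkl","wb")); cv2.imwrite(f"pics/{n}0.png",c["pixels"]); print(n,c["fx"],c["fy"],c["cx"],c["cy"],c["rvec"],c["tvec"])
E
```

```text
pics
{'time_s': 0.0, 'joints': array([ 8.60640168e+01,  2.05913789e+01,  6.34038517e-01, -1.87307685e-02,
       -7.01366415e+01, -1.65067736e+01]), 'qd': array([ 0.08949235,  0.05725446,  0.01515091, -0.02769698, -0.00899907,
        0.16099439]), 'joint_torque': array([ 3.24154826e-04, -5.82714415e+01,  2.93053883e+01,  6.99757263e+00,
        7.02723657e-03, -1.67411736e-04]), 'tcp_pos': array([0.23562828, 0.6320409 , 0.23962969]), 'eef_rot': array([ 1.79904888e+02, -9.82290295e-03, -2.04491274e+01]), 'contact_force': array([-0.64048989, -0.49958612,  0.36149463]), 'moment': array([-0.00395459,  0.00965187,  0.03792821]), 'gripper_width': 0.08763835720208106}
scene 364.5719749222375 364.5719749222375 257.40037587306244 191.14218015891038 [ 1.13094174  2.53780983 -0.79116625] [ 0.3390438  -0.20646898  1.33989346]
top 385.90112350611344 385.90112350611344 251.3763981035403 197.43195969574276 [ 2.12374784 -2.12720438  0.1929663 ] [-0.02444024  0.54797822  1.21471721]
wrist 297.3186396354542 297.3186396354542 256.61911052029797 192.27549349129188 [-1.67773378  2.41885577  0.36925668] [ 0.67553156 -0.03819377  0.39188175]
```

View pics/scene0.png

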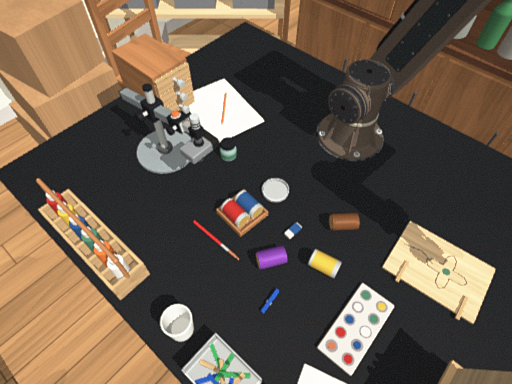

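View pics/top0.png

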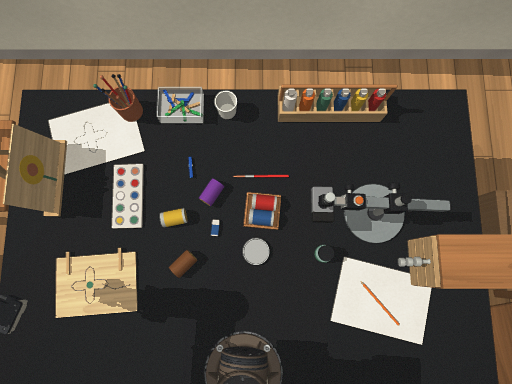

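View pics/wrist0.png

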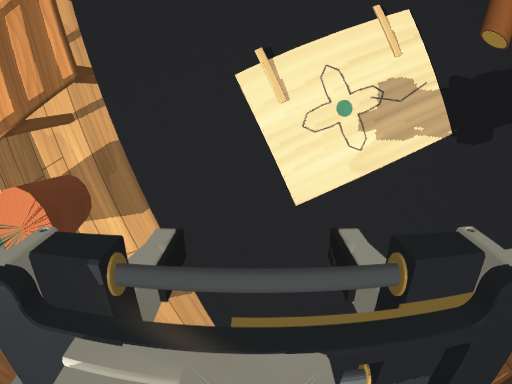

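Top view: robot at the bottom, world x up and y left. Cylinders that could be taken for the tin are yellow (173,218), purple (211,192) and brown (183,263). The yellow-band one at (173,218) is the target. The tray with the red and blue tins is at (263,210), the orange button at (358,200) and the boom head around (322,203).

```bash
cat > h.py <<'E'
import numpy as np,cv2,pickle
from scipy.spatial.transform import Rotation as R
def cloud(c):
    h,w=c["depth"].shape; v,u=np.mgrid[:h,:w]; d=c["depth"]
    p=np.stack([(u-c["cx"])/c["fx"]*d,(v-c["cy"])/c["fy"]*d,d],-1)
    M=cv2.Rodrigues(np.array(c["rvec"],float))[0]
    P=(p-np.array(c["tvec"]).ravel())@M
    P[d==0]=np.nan
    return P
def proj(c,X):
    return cv2.projectPoints(np.array(X,float).reshape(-1,3),np.array(c["rvec"],float),np.array(c["tvec"],float),np.array([[c["fx"],0,c["cx"]],[0,c["fy"],c["cy"]],[0,0,1]]),None)[0].reshape(-1,2)
def crop(c,x0,y0,x1,y1,s,fn):
    cv2.imwrite(fn,cv2.resize(c["pixels"][y0:y1,x0:x1],None,fx=s,fy=s,interpolation=cv2.INTER_CUBIC))
E
python3 - <<'E'
from h import *
t=pickle.load(open("/tmp/top0.pkl","rb"));s=pickle.load(open("/tmp/scene0.pkl","rb"))
crop(t,155,175,285,270,6,"pics/c1.png"); crop(t,300,170,420,260,6,"pics/c2.png"); crop(s,110,75,260,185,5,"pics/c3.png")
P=cloud(t);
for n,(u,v) in dict(yel=(173,218),red=(263,202),blue=(262,217),button=(358,200),knob=(326,201),dish=(256,251),jar=(324,253),table=(300,300)).items(): print(n,P[v,u].round(4))
E
```

```text
yel [0.4804 0.2291 0.0505]
red [ 0.5321 -0.0632  0.0531]
blue [ 0.4823 -0.0595  0.0572]
button [ 0.5027 -0.3172  0.2541]
knob [ 0.4945 -0.2233  0.2861]
dish [ 0.3759 -0.0403  0.003 ]
jar [ 0.3665 -0.2535  0.0682]
table [ 0.2179 -0.1829 -0.0007]
```

View pics/c1.png

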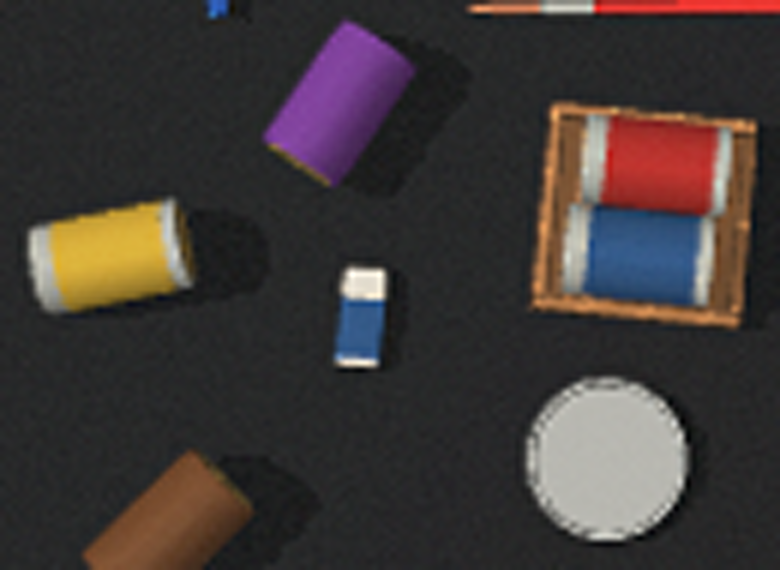

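View pics/c2.png

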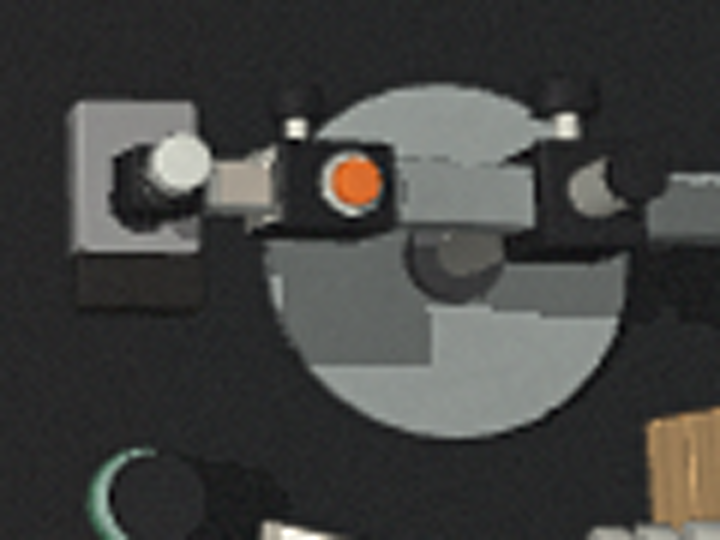

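View pics/c3.png

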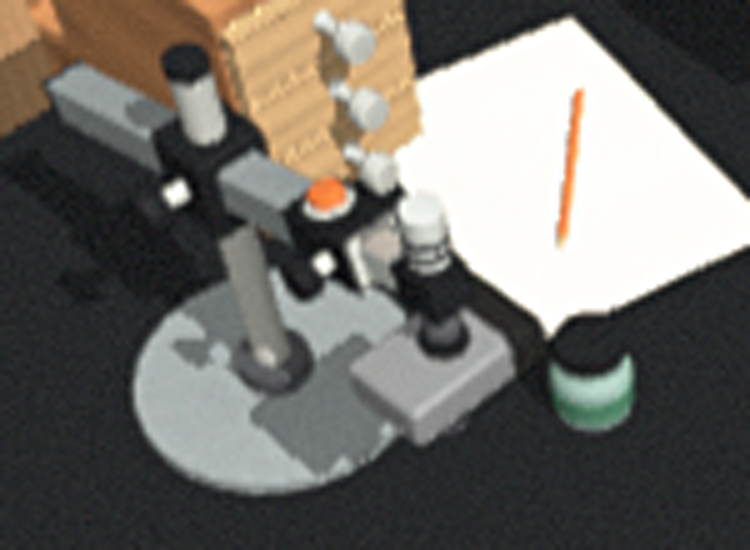

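The crops confirm the choice: a yellow band with silver ends at crop 1 (110,255), with purple and brown clearly different. The tray's long axis, along the tins, runs left to right at (645,215). The orange button and knob are plainly visible. Next I'll fit the geometry.

```bash
cat > fit.py <<'E'
from h import *
from scipy.optimize import least_squares
def cyl(caps,cen,zc,rad=0.025,L=0.08,half=0.06,zmin=None,yaw0=0,gate=0.008):
    Q=np.vstack([cloud(c).reshape(-1,3) for c in caps]); Q=Q[~np.isnan(Q[:,0])]
    zmin=zc-0.01 if zmin is None else zmin
    Q=Q[(np.hypot(Q[:,0]-cen[0],Q[:,1]-cen[1])<half)&(Q[:,2]>zmin)&(Q[:,2]<zc+rad+.01)]
    p=np.array([cen[0],cen[1],yaw0])
    def parts(p,Q):
        d=np.array([np.cos(p[2]),np.sin(p[2])]); q=Q[:,:2]-p[:2]; a=q@d; b=q@np.array([-d[1],d[0]])
        return a,np.hypot(b,Q[:,2]-zc)-rad
    for it in range(8):
        a,e=parts(p,Q); m=(np.abs(e)<(0.02 if it<2 else gate))&(np.abs(a)<L/2+.01)
        s=least_squares(lambda p:parts(p,Q[m])[1],p,loss="soft_l1",f_scale=0.002); p=s.x
        a,e=parts(p,Q); m=(np.abs(e)<gate)&(np.abs(a)<.06)
        aa=a[m]; sh=(np.percentile(aa,1.5)+np.percentile(aa,98.5))/2
        p[:2]+=sh*np.array([np.cos(p[2]),np.sin(p[2])])
    a,e=parts(p,Q);m=(np.abs(e)<gate)&(np.abs(a)<.06)
    return p,np.std(e[m]),np.percentile(a[m],[1,99]),m.sum()
E
python3 - <<'E'
from fit import *
t=pickle.load(open("/tmp/top0.pkl","rb"));s=pickle.load(open("/tmp/scene0.pkl","rb"))
for nm,caps in(("top",[t]),("scene",[s]),("both",[t,s])):
    print(nm)
    for n,c,z,y,hf in(("yel",(.48,.229),.025,1.4,.06),("red",(.533,-.062),.031,1.5,.05),("blue",(.483,-.06),.031,1.5,.05)):
        p,sd,ex,k=cyl(caps,c,z,yaw0=y,half=hf,zmin=.012 if n=="yel" else .033); print(n,p[:2].round(4),np.degrees(p[2]).round(1),sd.round(4),ex.round(4),k)
# tray
for nm,c in(("top",t),("scene",s)):
    P=cloud(c);hsv=cv2.cvtColor(c["pixels"],cv2.COLOR_BGR2HSV)
    m=(np.abs(P[...,0]-.508)<.085)&(np.abs(P[...,1]+.06)<.085)&(P[...,2]>.014)&(P[...,2]<.027)&(hsv[...,0]<25)&(hsv[...,1]>80)&(hsv[...,2]>60)
    q=P[m][:,:2].astype(np.float32); print(nm,len(q),cv2.minAreaRect(q*1000))
# knob/button
for nm,c in(("top",t),("scene",s)):
    P=cloud(c);hsv=cv2.cvtColor(c["pixels"],cv2.COLOR_BGR2HSV)
    b=(np.abs(P[...,0]-.5)<.03)&(np.abs(P[...,1]+.317)<.03)&(hsv[...,1]>180)&(hsv[...,2]>150); print(nm,"button",b.sum(),np.median(P[b],0).round(4),P[b].mean(0).round(4))
    k=(np.hypot(P[...,0]-.493,P[...,1]+.225)<.03)&(P[...,2]>.292); print("knob",k.sum(),P[k].mean(0).round(4),P[k].max(0).round(4),P[k].min(0).round(4))
E
```

```text
topTraceback (most recent call last):
  File "<stdin>", line 6, in <module>
  File "fit.py", line 15, in cyl
    aa=a[m]; sh=(np.percentile(aa,1.5)+np.percentile(aa,98.5))/2
                 ~~~~~~~~~~~~~^^^^^^^^
    return _quantile_unchecked(
        a, q, axis, out, overwrite_input, method, keepdims, weights)
    return _ureduce(a,
                    func=_quantile_ureduce_func,
    ...<5 lines>...
                    overwrite_input=overwrite_input,
                    method=method)
    r = func(a, **kwargs)
    result = _quantile(arr,
                       quantiles=q,
    ...<2 lines>...
                       out=out,
                       weights=wgt)
    slices_having_nans = np.isnan(arr[-1, ...])
                                  ~~~^^^^^^^^^
IndexError: index -1 is out of bounds for axis 0 with size 0
```

```bash
cat > fit.py <<'E'
from h import *
from scipy.optimize import least_squares
HUE=dict(yel=(18,32),red=None,blue=(100,125))
def band(c,col,cen,half=.06):
    P=cloud(c);h=cv2.cvtColor(c["pixels"],cv2.COLOR_BGR2HSV);H=h[...,0]
    m=(H<8)|(H>172) if col=="red" else (H>=HUE[col][0])&(H<=HUE[col][1])
    m=m&(h[...,1]>110)&(h[...,2]>50)&(np.hypot(P[...,0]-cen[0],P[...,1]-cen[1])<half)
    m=cv2.erode(m.astype(np.uint8),np.ones((3,3)))>0
    return P[m]
def cyl(Q,zc,yaw0,rad=0.025):
    p=np.array([*np.median(Q[:,:2],0),yaw0])
    def parts(p):
        d=np.array([np.cos(p[2]),np.sin(p[2])]); q=Q[:,:2]-p[:2]; return q@d,np.hypot(q@np.array([-d[1],d[0]]),Q[:,2]-zc)-rad
    f=lambda p:np.r_[parts(p)[1],0.01*(np.median(parts(p)[0]))]
    p=least_squares(f,p,loss="soft_l1",f_scale=.002).x
    a,e=parts(p); lo,hi=np.percentile(a,[1,99]); p[:2]+=(lo+hi)/2*np.array([np.cos(p[2]),np.sin(p[2])])
    return p,np.std(e),e.mean(),(hi-lo),len(Q)
E
python3 - <<'E'
from fit import *
t=pickle.load(open("/tmp/top0.pkl","rb"));s=pickle.load(open("/tmp/scene0.pkl","rb"))
for n,c,z,y in(("yel",(.48,.229),.025,1.4),("red",(.533,-.062),.031,1.5),("blue",(.483,-.06),.031,1.5)):
    T=band(t,n,c);S=band(s,n,c)
    for nm,Q in(("top",T),("scene",S),("both",np.vstack([T,S]))):
        if len(Q)<10: print(n,nm,len(Q));continue
        p,sd,mu,L,k=cyl(Q,z,y); print(n,nm,p[:2].round(4),np.degrees(p[2]).round(1),sd.round(4),mu.round(4),L.round(4),k,Q[:,2].max().round(4))
for nm,c in(("top",t),("scene",s)):
    P=cloud(c);hsv=cv2.cvtColor(c["pixels"],cv2.COLOR_BGR2HSV)
    m=(np.abs(P[...,0]-.508)<.085)&(np.abs(P[...,1]+.06)<.085)&(P[...,2]>.014)&(P[...,2]<.027)&(hsv[...,0]<25)&(hsv[...,1]>80)&(hsv[...,2]>60)
    q=P[m][:,:2].astype(np.float32); print(nm,len(q),cv2.minAreaRect(q*1000))
    b=(np.abs(P[...,0]-.5)<.03)&(np.abs(P[...,1]+.317)<.03)&(hsv[...,1]>180)&(hsv[...,2]>150); print(nm,"button",b.sum(),np.median(P[b],0).round(4),P[b].mean(0).round(4))
    k=(np.hypot(P[...,0]-.493,P[...,1]+.225)<.03)&(P[...,2]>.292); print("knob",k.sum(), P[k].mean(0).round(4) if k.any() else 0)
E
```

```text
yel top [0.4853 0.2309] 100.3 0.0022 0.0013 0.0518 209 0.0592
yel scene [0.4863 0.2286] 101.8 0.0017 -0.0004 0.0504 301 0.0575
yel both [0.4858 0.2301] 101.4 0.0021 0.0003 0.0529 510 0.0592
red top [ 0.5349 -0.0685] 84.7 0.0024 0.0012 0.0519 207 0.0653
red scene [ 0.5356 -0.0706] 83.3 0.0017 -0.0006 0.0499 199 0.0586
red both [ 0.5353 -0.069 ] 84.0 0.0023 0.0005 0.0517 406 0.0653
blue top [ 0.485  -0.0579] 84.7 0.0022 0.0011 0.0489 184 0.0627
blue scene [ 0.485  -0.0613] 82.7 0.0019 -0.0009 0.0451 163 0.0598
blue both [ 0.4851 -0.0586] 83.8 0.0023 0.0002 0.0493 347 0.0627
top 252 ((510.25390625, -61.22385025024414), (115.8055648803711, 116.49897003173828), 84.27782440185547)
top button 43 [ 0.5021 -0.319   0.2573] [ 0.5026 -0.3192  0.2569]
knob 79 [ 0.5033 -0.2307  0.3005]
scene 223 ((512.156494140625, -61.439666748046875), (116.30268096923828, 115.31656646728516), 84.62837982177734)
scene button 23 [ 0.5057 -0.3193  0.256 ] [ 0.5055 -0.3198  0.2558]
knob 66 [ 0.5078 -0.2297  0.2984]
```

```bash
cat > plan.py <<'E'
import sys
from h import *
from plant import r
def plan(pos,rpy,n,nt=None,start=None):
    s=r.get_state(); p=np.array(s["tcp_pos"]);Rm=R.from_euler("xyz",s["eef_rot"],degrees=True)
    if start is not None: p=np.array(start[0]);Rm=R.from_euler("xyz",start[1],degrees=True)
    Rt=R.from_euler("xyz",rpy,degrees=True); nt=nt or n
    rv=(Rm.inv()*Rt).as_rotvec(); print("turn deg",np.degrees(np.linalg.norm(rv)).round(2),"dist",np.linalg.norm(np.array(pos)-p).round(4))
    st=(np.array(pos)-p)/n; S=[];T=[]
    for i in range(n):
        S.append((Rm.inv().apply(st)/.1).round(3).tolist())
        w=rv/nt/1.5 if i<nt else rv*0
        T.append(w.round(4).tolist()); Rm=Rm*R.from_rotvec(w*1.5)
    for i in range(0,n,8): print("slide",S[i:i+8],"\nturn",T[i:i+8])
E
python3 - <<'E'
from plan import *
plan([.486,.230,.11],[180,0,-78.6],12,8)
E
```

```text
turn deg 58.15 dist 0.4912
slide [[0.313, 0.241, 0.109], [0.341, 0.2, 0.108], [0.363, 0.155, 0.108], [0.38, 0.108, 0.108], [0.39, 0.059, 0.108], [0.395, 0.009, 0.108], [0.393, -0.041, 0.108], [0.384, -0.09, 0.108]] 
turn [[0.0001, -0.0001, 0.0846], [0.0001, -0.0001, 0.0846], [0.0001, -0.0001, 0.0846], [0.0001, -0.0001, 0.0846], [0.0001, -0.0001, 0.0846], [0.0001, -0.0001, 0.0846], [0.0001, -0.0001, 0.0846], [0.0001, -0.0001, 0.0846]]
slide [[0.37, -0.138, 0.108], [0.37, -0.138, 0.108], [0.37, -0.138, 0.108], [0.37, -0.138, 0.108]] 
turn [[0.0, -0.0, 0.0], [0.0, -0.0, 0.0], [0.0, -0.0, 0.0], [0.0, -0.0, 0.0]]
```

Request:
apply_moves --slide '[[0.313, 0.241, 0.109], [0.341, 0.2, 0.108], [0.363, 0.155, 0.108], [0.38, 0.108, 0.108], [0.39, 0.059, 0.108], [0.395, 0.009, 0.108], [0.393, -0.041, 0.108], [0.384, -0.09, 0.108]]' --turn '[[0, 0, 0.085], [0, 0, 0.085], [0, 0, 0.085], [0, 0, 0.085], [0, 0, 0.085], [0, 0, 0.085], [0, 0, 0.085], [0, 0, 0.085]]' --jaw '[0, 0, 0, 0, 0, 0, 0, 0]'

```text
time_s: 0.95
tcp_pos: [0.4026, 0.3624, 0.1536]
eef_rot: [180.0, 0.0, -79.2]
contact_force: [0.7, 0.2, -0.3]
gripper_width: 0.0875
```

Request:
apply_moves --slide '[[0.37, -0.138, 0.108], [0.37, -0.138, 0.108], [0.37, -0.138, 0.108], [0.37, -0.138, 0.108], [0, 0, 0], [0, 0, 0]]' --turn '[[0, 0, 0], [0, 0, 0], [0, 0, 0], [0, 0, 0], [0, 0, 0], [0, 0, 0]]' --jaw '[0, 0, 0, 0, 0, 0]'

```text
time_s: 1.55
tcp_pos: [0.4851, 0.2283, 0.1105]
eef_rot: [180.0, -0.0, -79.0]
contact_force: [0.7, 0.3, 0.1]
gripper_width: 0.0877
```

Run:
```python
from plan import *
c=r.capture("wrist"); cv2.imwrite("pics/w1.png",c["pixels"]); pickle.dump(c,open("/tmp/w1.pkl","wb"))
s=r.get_state(); print(s["tcp_pos"],s["eef_rot"],s["joints"])
plan([.486,.230,.029],[180,0,-78.6],4,1)
```

```text
[0.4849468  0.22926282 0.11086337] [ 1.79998318e+02 -3.34272568e-03 -7.89346558e+01] [ 4.62547279e+01  1.46891766e+01 -2.65881034e+01  2.34536695e-03
 -4.87260208e+01 -3.51909309e+01]
turn deg 0.33 dist 0.0819
slide [[-0.001, -0.003, 0.205], [-0.001, -0.003, 0.205], [-0.001, -0.003, 0.205], [-0.001, -0.003, 0.205]] 
turn [[0.0, -0.0, -0.0039], [0.0, -0.0, -0.0], [0.0, -0.0, -0.0], [0.0, -0.0, -0.0]]
```

View pics/w1.png

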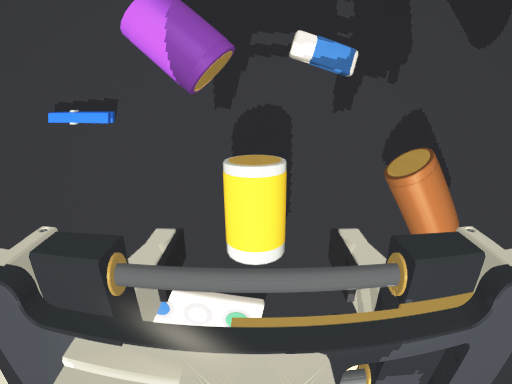

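The wrist view shows the yellow tin at (255,208), upright and midway between the fingers. I'll check its position along its axis with the fisheye model.

```bash
cat >> h.py <<'E'
def wproj(c,X):
    M=cv2.Rodrigues(np.array(c["rvec"],float))[0]; p=np.array(X,float).reshape(-1,3)@M.T+np.array(c["tvec"]).ravel()
    rr=np.hypot(p[:,0],p[:,1]); th=np.arctan2(rr,p[:,2]); k=np.where(rr>1e-9,th/np.maximum(rr,1e-9),0)
    return np.c_[c["cx"]+c["fx"]*k*p[:,0],c["cy"]+c["fy"]*k*p[:,1]]
def wcloud(c):
    h,w=c["depth"].shape; v,u=np.mgrid[:h,:w]; a=(u-c["cx"])/c["fx"];b=(v-c["cy"])/c["fy"];th=np.hypot(a,b)+1e-9
    d=c["depth"].astype(float); k=np.tan(np.minimum(th,1.5))/th; p=np.stack([a*k*d,b*k*d,d],-1)
    P=(p-np.array(c["tvec"]).ravel())@cv2.Rodrigues(np.array(c["rvec"],float))[0]; P[(d==0)|(th>1.4)]=np.nan
    return P
E
python3 - <<'E'
from fit import *
import fit
c=pickle.load(open("/tmp/w1.pkl","rb"))
fit.cloud=wcloud
Q=band(c,"yel",(.486,.23)); p,*o=cyl(Q,.025,1.76); print(p[:2],np.degrees(p[2]),o)
E
```

```text
[0.4871387  0.22556937] 98.7007474790796 [np.float64(0.06583368415165446), np.float64(0.04401844456918703), np.float64(0.06622729046130019), 6411]
```

Request:
apply_moves --slide '[[0, 0, 0.205], [0, 0, 0.205], [0, 0, 0.205], [0, 0, 0.205], [0, 0, 0], [0, 0, 0]]' --turn '[[0, 0, 0], [0, 0, 0], [0, 0, 0], [0, 0, 0], [0, 0, 0], [0, 0, 0]]' --jaw '[0, 0, 0, 0, 0, 0]'

```text
time_s: 2.2
tcp_pos: [0.4846, 0.2303, 0.0293]
eef_rot: [180.0, -0.0, -78.8]
contact_force: [0.1, -0.5, 0.5]
gripper_width: 0.0875
```

Request:
apply_moves --slide '[[0, 0, 0], [0, 0, 0], [0, 0, 0], [0, 0, 0], [0, 0, 0], [0, 0, 0], [0, 0, 0], [0, 0, 0]]' --turn '[[0, 0, 0], [0, 0, 0], [0, 0, 0], [0, 0, 0], [0, 0, 0], [0, 0, 0], [0, 0, 0], [0, 0, 0]]' --jaw '[0.3, 0.5, 0.5, 0.5, 0.5, 0.5, 0.5, 0.5]' --newtons 15

```text
time_s: 3.0
tcp_pos: [0.485, 0.2294, 0.0291]
eef_rot: [-180.0, 0.0, -78.9]
contact_force: [-0.4, -0.3, 2.3]
gripper_width: 0.0497
```

Request:
apply_moves --slide '[[0, 0, -0.1], [0, 0, -0.3], [0, 0, -0.4], [0, 0, -0.3], [0, 0, -0.1], [0, 0, 0]]' --turn '[[0, 0, 0], [0, 0, 0], [0, 0, 0], [0, 0, 0], [0, 0, 0], [0, 0, 0]]' --jaw '[0.6, 0.6, 0.6, 0.6, 0.6, 0.6]' --newtons 20

```text
time_s: 3.6
tcp_pos: [0.4852, 0.2298, 0.1505]
eef_rot: [-179.9, 0.1, -78.9]
contact_force: [-0.2, -0.2, -1.7]
gripper_width: 0.0491
```

Run:
```python
from plan import *
s=r.get_state(); print(s["tcp_pos"],s["eef_rot"],s["gripper_width"],s["contact_force"])
plan([.5105,-.063,.150],[180,0,-95.6],10,8)
c=r.capture("scene");crop(c,270,150,420,290,5,"pics/s1.png")
```

```text
[0.4851914  0.22976776 0.15052529] [-1.79856257e+02  1.08634672e-01 -7.88873487e+01] 0.04908543218615609 [-0.17526728 -0.18220442 -1.68421363]
turn deg 16.71 dist 0.2939
slide [[0.292, 0.032, -0.0], [0.293, 0.021, -0.0], [0.294, 0.01, 0.0], [0.294, -0.0, 0.0], [0.294, -0.011, 0.0], [0.293, -0.022, 0.0], [0.292, -0.033, 0.0], [0.291, -0.043, 0.0]] 
turn [[-0.0002, 0.0002, 0.0243], [-0.0002, 0.0002, 0.0243], [-0.0002, 0.0002, 0.0243], [-0.0002, 0.0002, 0.0243], [-0.0002, 0.0002, 0.0243], [-0.0002, 0.0002, 0.0243], [-0.0002, 0.0002, 0.0243], [-0.0002, 0.0002, 0.0243]]
slide [[0.289, -0.054, 0.001], [0.289, -0.054, 0.001]] 
turn [[-0.0, 0.0, 0.0], [-0.0, 0.0, 0.0]]
```

View pics/s1.png

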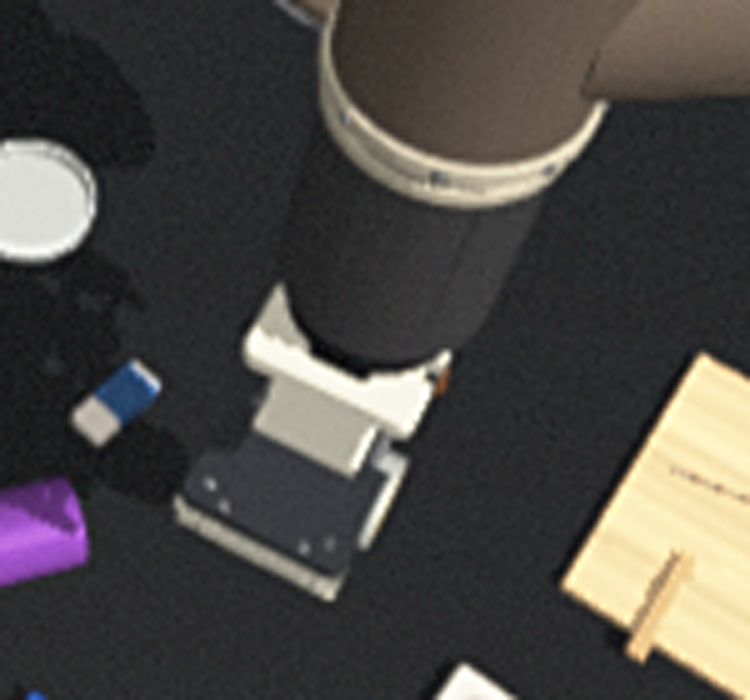

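Scene view: the tin has left the table and is hidden under the gripper at crop (270,550). The width is 49 mm and the wrist shows the tin's weight, so it is held.

Request:
apply_moves --slide '[[0.292, 0.032, 0], [0.293, 0.021, 0], [0.294, 0.01, 0], [0.294, 0, 0], [0.294, -0.011, 0], [0.293, -0.022, 0], [0.292, -0.033, 0], [0.291, -0.043, 0]]' --turn '[[0, 0, 0.0243], [0, 0, 0.0243], [0, 0, 0.0243], [0, 0, 0.0243], [0, 0, 0.0243], [0, 0, 0.0243], [0, 0, 0.0243], [0, 0, 0.0243]]' --jaw '[0.6, 0.6, 0.6, 0.6, 0.6, 0.6, 0.6, 0.6]'

```text
time_s: 4.45
tcp_pos: [0.5037, -0.0065, 0.1468]
eef_rot: [179.8, -0.1, -95.7]
contact_force: [-0.2, -0.1, -1.6]
gripper_width: 0.0494
```

Request:
apply_moves --slide '[[0.289, -0.054, 0], [0.289, -0.054, 0], [0, 0, 0], [0, 0, 0], [0, 0, 0]]' --turn '[[0, 0, 0], [0, 0, 0], [0, 0, 0], [0, 0, 0], [0, 0, 0]]' --jaw '[0.6, 0.6, 0.6, 0.6, 0.6]'

```text
time_s: 4.95
tcp_pos: [0.5095, -0.0633, 0.1477]
eef_rot: [179.9, -0.0, -95.6]
contact_force: [-0.1, -0.9, -1.7]
gripper_width: 0.0496
```

Run:
```python
from fit import *
import fit
from plan import *
s=r.get_state(); print(s["tcp_pos"],s["eef_rot"],s["gripper_width"])
c=r.capture("wrist"); cv2.imwrite("pics/w2.png",c["pixels"]); pickle.dump(c,open("/tmp/w2.pkl","wb"))
fit.cloud=wcloud; P=wcloud(c)
for n,cen,z in (("red",(.535,-.069),.031),("blue",(.485,-.059),.031)):
    Q=band(c,n,cen); Q=Q[(Q[:,2]>.03)&(Q[:,2]<.07)]
    if len(Q)>20: p,*o=cyl(Q,z,1.47); print(n,p[:2],np.degrees(p[2]),o)
t=pickle.load(open("/tmp/top0.pkl","rb"))
```

```text
[ 0.5095037  -0.06329442  0.14774605] [ 1.79886219e+02 -2.64748736e-02 -9.55947944e+01] 0.04956683194893459
red [ 0.53609398 -0.06975807] 83.97236088715303 [np.float64(0.0005179610001628547), np.float64(0.00015086314467426649), np.float64(0.05476307718808833), 1141]
blue [ 0.48520014 -0.06195942] 85.10109971026554 [np.float64(0.0005485713925358898), np.float64(0.00023849565111715108), np.float64(0.05093298582813473), 610]
```

View pics/w2.png

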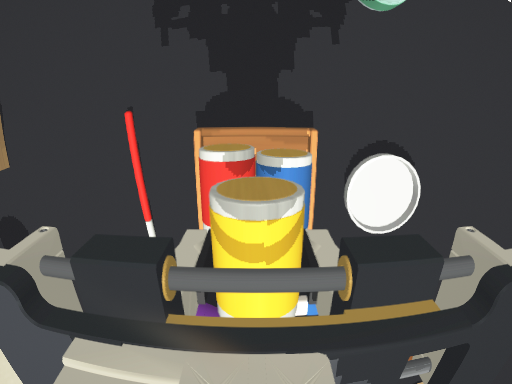

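Run:
```python
from fit import *
c=pickle.load(open("/tmp/w2.pkl","rb")); P=wcloud(c)
def parts(Q,p,z):
    d=np.array([np.cos(p[2]),np.sin(p[2])]);q=Q[:,:2]-p[:2];return q@d,q@np.array([-d[1],d[0]]),Q[:,2]-z
m=np.zeros(P.shape[:2],bool); m[185:312,205:310]=1
Q=P[m];Q=Q[~np.isnan(Q[:,0])];Q=Q[(Q[:,2]>.13)&(Q[:,2]<.175)]
h=lambda p:np.hypot(*parts(Q,p,p[3])[1:])-.025
s=least_squares(h,[.5095,-.063,np.radians(84.4),.144],loss="soft_l1",f_scale=.001,x_scale=[.01,.01,.1,.01]);p=s.x
a,b,zz=parts(Q,p,p[3]); e=np.hypot(b,zz)-.025; k=abs(e)<.002
print(p[:2],np.degrees(p[2]),p[3],k.sum(),len(Q),"extent along",np.percentile(a[k],[.5,99.5])+0)
d=np.array([np.cos(p[2]),np.sin(p[2])]); lo,hi=np.percentile(a[k],[.5,99.5]); print("far end(tool+x, -y)",p[:2]+lo*d,"near vis",p[:2]+hi*d, "tin centre from far end",p[:2]+(lo+.04)*d)
# tray rim
hsv=cv2.cvtColor(c["pixels"],cv2.COLOR_BGR2HSV)
m=(P[...,2]>.015)&(P[...,2]<.024)&(np.hypot(P[...,0]-.51,P[...,1]+.06)<.1)&(hsv[...,0]<25)&(hsv[...,1]>80)&(hsv[...,2]>60)
q=P[m][:,:2]; print(len(q),q.min(0),q.max(0))
u=np.array([np.cos(np.radians(84.4)),np.sin(np.radians(84.4))]);v=np.array([-u[1],u[0]])
print("along",(q@u).min(),"v",(q@v).min(),(q@v).max(), "centre from far rim:",(q@u).min()+.058,"v c",((q@v).min()+(q@v).max())/2,"expected",np.array([.511,-.0613])@u,np.array([.511,-.0613])@v,"tins v",np.array([.5106,-.0659])@v)
tc=p[:2]+(lo+.04)*d; print("tin u,v",tc@u,tc@v)
```

```text
[0.56802363 0.55329414] 84.5962638108473 0.143640205910837 8042 9768 extent along [-0.65576588 -0.58525388]
far end(tool+x, -y) [ 0.50626804 -0.09955741] near vis [ 0.51290838 -0.02935878] tin centre from far end [ 0.51003497 -0.05973517]
1939 [ 0.44874538 -0.12424809] [ 0.57270136 -0.0148131 ]
along -0.0696729349561493 v -0.5731113835662309 -0.45656768721168484 centre from far rim: -0.011672934956149301 v c -0.5148395353889579 expected -0.011142577841960884 -0.5145430331459515 tins v -0.514593823524851
tin u,v -0.009679391592448853 -0.5134299060846776
```

The tin is centred to within about 1–2 mm and in line (84.6° against 84.4°). I'll correct by +2 mm tool x and −1.2 mm tool y, then descend.

Request:
apply_moves --slide '[[0.02, -0.012, 0.1], [0, 0, 0.2], [0, 0, 0.15], [0, 0, 0.1], [0, 0, 0.06], [0, 0, 0], [0, 0, 0]]' --turn '[[0, 0, 0], [0, 0, 0], [0, 0, 0], [0, 0, 0], [0, 0, 0], [0, 0, 0], [0, 0, 0]]' --jaw '[0.6, 0.6, 0.6, 0.6, 0.6, 0.6, 0.6]'

```text
time_s: 5.7
tcp_pos: [0.5115, -0.0655, 0.0882]
eef_rot: [-180.0, 0.0, -95.6]
contact_force: [0.0, 0.2, -2.0]
gripper_width: 0.0493
```

Request:
apply_moves --slide '[[0, 0, 0.02], [0, 0, 0.02], [0, 0, 0.02], [0, 0, 0], [0, 0, 0]]' --turn '[[0, 0, 0], [0, 0, 0], [0, 0, 0], [0, 0, 0], [0, 0, 0]]' --jaw '[0.6, 0.6, 0.6, 0.6, 0.6]'

```text
time_s: 6.2
tcp_pos: [0.5111, -0.0657, 0.0819]
eef_rot: [180.0, -0.0, -95.6]
contact_force: [0.8, 0.3, -2.4]
gripper_width: 0.0493
```

Request:
apply_moves --slide '[[0, 0, 0.015], [0, 0, 0.015], [0, 0, 0], [0, 0, 0]]' --turn '[[0, 0, 0], [0, 0, 0], [0, 0, 0], [0, 0, 0]]' --jaw '[0.6, 0.6, 0.6, 0.6]'

```text
time_s: 6.6
tcp_pos: [0.5111, -0.0657, 0.0788]
eef_rot: [180.0, -0.0, -95.6]
contact_force: [-0.2, -0.0, -1.9]
gripper_width: 0.0494
```

Request:
apply_moves --slide '[[0, 0, 0.01], [0, 0, 0], [0, 0, 0]]' --turn '[[0, 0, 0], [0, 0, 0], [0, 0, 0]]' --jaw '[0.6, 0.6, 0.6]'

```text
time_s: 6.9
tcp_pos: [0.5116, -0.0657, 0.0785]
eef_rot: [-179.9, 0.0, -95.6]
contact_force: [-1.9, -0.8, 5.5]
gripper_width: 0.0499
```

Contact shows as about 7 N upward. Releasing gently.

Request:
apply_moves --slide '[[0, 0, 0], [0, 0, 0], [0, 0, 0], [0, 0, 0], [0, 0, 0], [0, 0, 0], [0, 0, 0]]' --turn '[[0, 0, 0], [0, 0, 0], [0, 0, 0], [0, 0, 0], [0, 0, 0], [0, 0, 0], [0, 0, 0]]' --jaw '[0.43, 0.41, 0.39, 0.36, 0.32, 0.25, 0.2]' --newtons 5

```text
time_s: 7.6
tcp_pos: [0.5111, -0.0657, 0.0778]
eef_rot: [180.0, -0.0, -95.6]
contact_force: [0.5, 0.5, 0.1]
gripper_width: 0.0675
```

Run:
```python
from plan import *
s=r.get_state(); print(s["tcp_pos"],s["eef_rot"],s["gripper_width"],s["contact_force"])
c=r.capture("wrist"); cv2.imwrite("pics/w3.png",c["pixels"]); pickle.dump(c,open("/tmp/w3.pkl","wb"))
```

```text
[ 0.51111649 -0.06567912  0.07779424] [ 1.79993201e+02 -2.14023157e-03 -9.55910762e+01] 0.06752611251357792 [0.46467927 0.53540628 0.14056616]
```

View pics/w3.png

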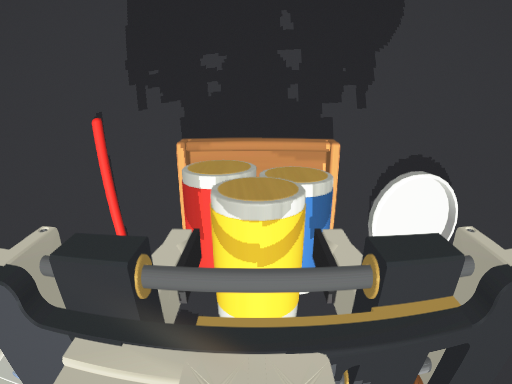

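The yellow tin sits on both lower tins, with the fingers clear on both sides. Rising straight up and looking again.

Request:
apply_moves --slide '[[0, 0, 0], [0, 0, -0.15], [0, 0, -0.3], [0, 0, -0.45], [0, 0, -0.45], [0, 0, -0.45], [0, 0, -0.45], [0, 0, -0.3]]' --turn '[[0, 0, 0], [0, 0, 0], [0, 0, 0], [0, 0, 0], [0, 0, 0], [0, 0, 0], [0, 0, 0], [0, 0, 0]]' --jaw '[0.2, 0.2, 0.2, 0.3, 0.5, 0.7, 1, 1]'

```text
time_s: 8.45
tcp_pos: [0.5116, -0.0658, 0.3367]
eef_rot: [-179.8, 0.0, -95.6]
contact_force: [0.8, 0.4, -0.7]
gripper_width: 0.0359
```

Request:
apply_moves --slide '[[0, 0, 0], [0, 0, 0], [0, 0, 0]]' --turn '[[0, 0, 0], [0, 0, 0], [0, 0, 0]]' --jaw '[1, 1, 1]'

```text
time_s: 8.75
tcp_pos: [0.5105, -0.0657, 0.3317]
eef_rot: [179.9, -0.0, -95.6]
contact_force: [0.3, -0.1, -0.3]
gripper_width: 0.0116
```

Run:
```python
from fit import *
from plan import *
s=r.get_state(); print(s["tcp_pos"],s["eef_rot"],s["gripper_width"],s["contact_force"],s["joints"])
c=r.capture("wrist"); cv2.imwrite("pics/w4.png",c["pixels"]); pickle.dump(c,open("/tmp/w4.pkl","wb"))
import fit; fit.cloud=wcloud
Q=band(c,"yel",(.511,-.06)); Q=Q[(Q[:,2]>.06)&(Q[:,2]<.11)]
for z in(.072,.074,.076): p,*o=cyl(Q,z,1.47); print(z,p[:2],np.degrees(p[2]),o)
u=np.array([np.cos(np.radians(84.4)),np.sin(np.radians(84.4))]);v=np.array([-u[1],u[0]]); print(p[:2]@u+.0115,p[:2]@v+.5147)
```

```text
[ 0.51052172 -0.06565449  0.33166537] [ 1.79894254e+02 -9.05395265e-03 -9.55984013e+01] 0.01155257790786276 [ 0.28628194 -0.0730311  -0.27565421] [ 1.45281967e+01  2.53592082e+00 -1.04291343e+01 -2.86034458e-02
 -7.71373505e+01 -2.01202139e+01]
0.072 [ 0.51102245 -0.06966099] 84.92138860674895 [np.float64(0.0023151054476644056), np.float64(0.0016426844210232266), np.float64(0.0644374519593746), 1391]
0.074 [ 0.51106861 -0.06970784] 84.47027464286106 [np.float64(0.0021165194706276335), np.float64(-3.0456777960229624e-05), np.float64(0.06449066529397554), 1391]
0.076 [ 0.5111581  -0.06972184] 84.34720870045024 [np.float64(0.0018931574835294631), np.float64(-0.001651777652854423), np.float64(0.0645089323707479), 1391]
-0.008008792849347721 -0.0008222041815900694
```

View pics/w4.png

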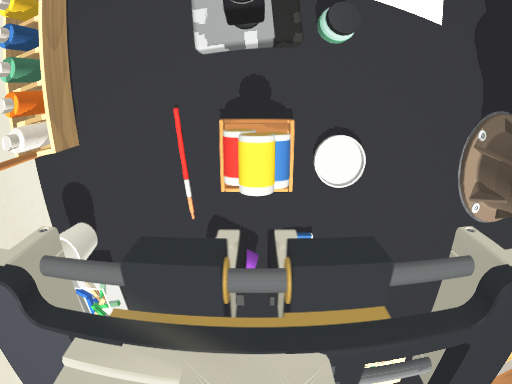

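The wrist view shows yellow between red and blue at (256,162). I'll check its offset along the tray from the depth, using the wrist and scene cameras.

Run:
```python
from fit import *
from plan import *
u=np.array([np.cos(np.radians(84.4)),np.sin(np.radians(84.4))]);v=np.array([-u[1],u[0]])
for n in("wrist","scene","top"):
    c=r.capture(n) if n!="wrist" else pickle.load(open("/tmp/w4.pkl","rb")); P=wcloud(c) if n=="wrist" else cloud(c)
    if n!="wrist": pickle.dump(c,open(f"/tmp/{n}1.pkl","wb")); cv2.imwrite(f"pics/{n}1.png",c["pixels"])
    A=P[...,:2]@u+.0115;B=P[...,:2]@v+.5147
    m=(P[...,2]>.085)&(P[...,2]<.11)&(abs(A)<.08)&(abs(B)<.03)
    if m.sum()>20: print(n,m.sum(),"u",np.percentile(A[m],[1,5,50,95,99]).round(4),"v",np.percentile(B[m],[1,50,99]).round(4),"z",np.percentile(P[...,2][m],99))
    ys,xs=np.where(m); 
    if len(xs): print(xs.min(),xs.max(),ys.min(),ys.max())
```

```text
wrist 2003 u [-0.0405 -0.0378 -0.0029  0.0345  0.0382] v [-0.0225 -0.0007  0.0217] z 0.10042681756091658
239 273 135 195
scene 351 u [-0.0389 -0.0367  0.0021  0.0375  0.0391] v [-0.0233 -0.0057  0.0192] z 0.1004928342515379
228 254 187 211
top 176 u [-0.0349 -0.0325 -0.0079  0.0366  0.0387] v [-0.0133  0.0029  0.0175] z 0.1041903782535597
250 274 201 212
```

View pics/scene1.png

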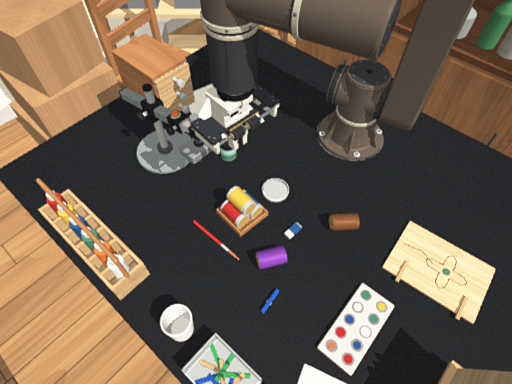

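The tin's ends lie at ±39 mm in all views, so it is centred within about 1 mm. The scene view confirms it saddled at (240,200). Next, the stand, with a closer wrist view.

Request:
apply_moves --slide '[[0.2, 0, -0.06], [0.25, 0, -0.05], [0.2, 0, -0.04], [0, 0, 0], [0, 0, 0]]' --turn '[[0, 0, 0], [0, 0, 0], [0, 0, 0], [0, 0, 0], [0, 0, 0]]' --jaw '[1, 1, 1, 1, 1]'

```text
time_s: 9.4
tcp_pos: [0.5046, -0.1306, 0.3471]
eef_rot: [179.9, -0.0, -95.7]
contact_force: [0.2, -0.3, -0.3]
gripper_width: 0.0007
```

Run:
```python
from fit import *
from plan import *
s=r.get_state(); print(s["tcp_pos"],s["eef_rot"],s["gripper_width"])
c=r.capture("wrist"); cv2.imwrite("pics/w5.png",c["pixels"]); pickle.dump(c,open("/tmp/w5.pkl","wb"))
```

```text
[ 0.50462955 -0.13055811  0.3471432 ] [ 1.79935647e+02 -1.41641189e-03 -9.56626140e+01] 0.0006668821318451519
```

View pics/w5.png

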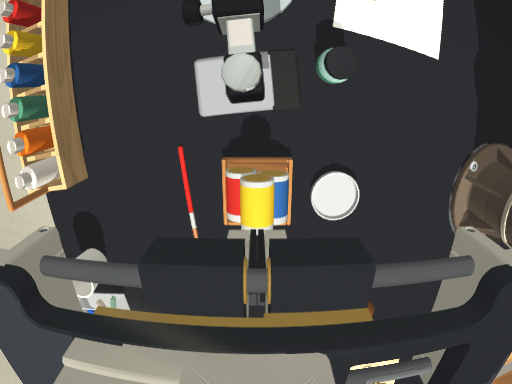

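Wrist view: knob top at (241,71), exposed boom at (240,32), jar at (336,65). A bit closer shows the button.

Request:
apply_moves --slide '[[0.25, 0.03, -0.1], [0.3, 0.03, -0.1], [0.2, 0, -0.05], [0, 0, 0], [0, 0, 0], [0, 0, 0]]' --turn '[[0, 0, 0], [0, 0, 0], [0, 0, 0], [0, 0, 0], [0, 0, 0], [0, 0, 0]]' --jaw '[1, 1, 1, 1, 1, 1]'

```text
time_s: 10.05
tcp_pos: [0.4916, -0.2035, 0.3723]
eef_rot: [180.0, 0.0, -95.5]
contact_force: [0.8, 0.8, -0.0]
gripper_width: 0.0008
```

Run:
```python
from fit import *
from plan import *
s=r.get_state(); print(s["tcp_pos"],s["eef_rot"],s["gripper_width"])
c=r.capture("wrist"); cv2.imwrite("pics/w6.png",c["pixels"]); pickle.dump(c,open("/tmp/w6.pkl","wb"))
for f in("w5","w6"):
    c=pickle.load(open(f"/tmp/{f}.pkl","rb"));P=wcloud(c); hsv=cv2.cvtColor(c["pixels"],cv2.COLOR_BGR2HSV)
    k=(np.hypot(P[...,0]-.505,P[...,1]+.23)<.03)&(P[...,2]>.296)&(P[...,2]<.306)
    if k.sum(): 
        q=P[k].astype(np.float32); cc,rr=cv2.minEnclosingCircle(q[:,:2]*1000); print("knob",k.sum(),q.mean(0),np.median(q[:,2]),cc,rr)
    b=(np.hypot(P[...,0]-.504,P[...,1]+.32)<.03)&(hsv[...,0]<20)&(hsv[...,1]>170)&(hsv[...,2]>120)&(P[...,2]>.24)
    if b.sum(): q=P[b].astype(np.float32);print("btn",b.sum(),q.mean(0),np.median(q,0),cv2.minEnclosingCircle(q[:,:2]*1000), np.where(b)[1].mean(),np.where(b)[0].mean())
```

```text
[ 0.4915752  -0.2034864   0.37231582] [ 1.79954876e+02  1.61708432e-02 -9.55454470e+01] 0.0008011953782589786
knob 1210 [ 0.50481206 -0.23093788  0.3004146 ] 0.30051756 (504.9430847167969, -231.33509826660156) 12.99926471710205
knob 877 [ 0.5049295  -0.23215386  0.30034634] 0.30049083 (505.2243347167969, -231.46170043945312) 13.027667999267578
btn 411 [ 0.50436395 -0.3197343   0.25681382] [ 0.5044955  -0.3197564   0.25684702] ((504.1297912597656, -319.5614929199219), 10.609024047851562) 228.8978102189781 63.22141119221411
```

View pics/w6.png

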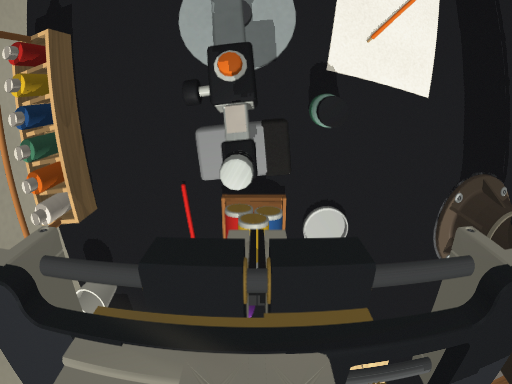

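The knob and button are located precisely. I'll check the boom's yaw from the collar and sleeve edges, then plan the approach to the button.

Run:
```python
from fit import *
from plan import *
for f in("w6","top0"):
    c=pickle.load(open(f"/tmp/{f}.pkl","rb"));P=(wcloud if f=="w6" else cloud)(c)
    X,Y,Z=P[...,0],P[...,1],P[...,2]
    for y in np.arange(-.6,-.24,.02):
        zt=.2+(Y+.434)*np.tan(np.radians(12))
        m=(abs(Y-y)<.01)&(abs(X-.505)<.05)&(Z>zt+.004)&(Z<zt+.03)
        if m.sum()>8: print(f,round(y,2),m.sum(),np.percentile(X[m],[2,98]).round(4),(np.percentile(X[m],[2,98]).mean()).round(4),np.median(Z[m]).round(4))
yaw=89.5
Rb=R.from_euler("zy",[yaw,-12],degrees=True).as_matrix() # boom frame x up slope
n=Rb[:,2]; x=-Rb[:,0]; z=-n; y=np.cross(z,x); Rt=R.from_matrix(np.c_[x,y,z]); rpy=Rt.as_euler("xyz",degrees=True); print(rpy,n)
B=np.array([.5044,-.3197,.2568]); T=B+n*.029; print("target",T)
T2=B+n*.075
plan(T2,rpy,5,3)
plan(T,rpy,2,1,start=(T2,rpy))
```

```text
w6 -0.4 25 [0.505  0.5186] 0.5118 0.2247
w6 -0.38 520 [0.4894 0.5178] 0.5036 0.2274
w6 -0.36 583 [0.4893 0.5182] 0.5038 0.2316
w6 -0.34 691 [0.4844 0.5233] 0.5038 0.2418
w6 -0.32 582 [0.4841 0.5462] 0.5152 0.247
w6 -0.3 1450 [0.4848 0.5506] 0.5177 0.25
w6 -0.28 738 [0.4857 0.525 ] 0.5053 0.2474
w6 -0.26 559 [0.4941 0.5154] 0.5047 0.249
top0 -0.6 63 [0.4858 0.5157] 0.5008 0.1811
top0 -0.58 68 [0.4859 0.5148] 0.5003 0.185
top0 -0.56 63 [0.4861 0.5141] 0.5001 0.1897
top0 -0.54 64 [0.4866 0.5152] 0.5009 0.1938
top0 -0.52 70 [0.4863 0.5156] 0.501 0.1981
top0 -0.5 70 [0.4863 0.5147] 0.5005 0.2017
top0 -0.48 51 [0.4866 0.5134] 0.5 0.2065
top0 -0.44 72 [0.476  0.5532] 0.5146 0.2145
top0 -0.42 140 [0.4765 0.5536] 0.515 0.2291
top0 -0.4 72 [0.4882 0.5168] 0.5025 0.2228
top0 -0.38 74 [0.4876 0.5159] 0.5017 0.2277
top0 -0.36 74 [0.4877 0.5154] 0.5016 0.2325
top0 -0.34 75 [0.4825 0.521 ] 0.5017 0.2412
top0 -0.32 70 [0.4818 0.5239] 0.5028 0.2481
top0 -0.3 169 [0.4823 0.5505] 0.5164 0.25
top0 -0.28 93 [0.484 0.523] 0.5035 0.248
top0 -0.26 52 [0.4926 0.5123] 0.5025 0.2496
[-1.68000444e+02  1.03954583e-01 -9.04890743e+01] [-0.20791169  0.          0.9781476 ]
target [ 0.49837056 -0.3197      0.28516628]
turn deg 13.04 dist 0.1237
slide [[0.232, -0.017, 0.084], [0.232, -0.004, 0.084], [0.233, 0.008, 0.083], [0.233, 0.021, 0.081], [0.233, 0.021, 0.081]] 
turn [[0.0466, -0.0024, -0.0194], [0.0466, -0.0024, -0.0194], [0.0466, -0.0024, -0.0194], [0.0, -0.0, -0.0], [0.0, -0.0, -0.0]]
turn deg 0.0 dist 0.046
slide [[0.0, 0.0, 0.23], [0.0, 0.0, 0.23]] 
turn [[0.0, 0.0, 0.0], [0.0, 0.0, 0.0]]
```

Run:
```python
from plan import *
Rb=R.from_euler("ZY",[89.5,-12],degrees=True).as_matrix()
n=Rb[:,2]; x=-Rb[:,0]; z=-n; y=np.cross(z,x); rpy=R.from_matrix(np.c_[x,y,z]).as_euler("xyz",degrees=True); print(rpy,n,x)
B=np.array([.5044,-.3197,.2568]); T=B+n*.024;T2=B+n*.08; print("target",T,T2)
plan(T2,rpy,5,3)
plan(T,rpy,3,1,start=(T2,rpy))
```

```text
[-180.    12.   -90.5] [-0.00181435 -0.20790377  0.9781476 ] [-0.00853584 -0.97811036 -0.20791169]
target [ 0.50435646 -0.32468969  0.28027554] [ 0.50425485 -0.3363323   0.33505181]
turn deg 13.0 dist 0.1386
slide [[0.262, -0.051, 0.075], [0.268, -0.043, 0.056], [0.272, -0.036, 0.037], [0.275, -0.028, 0.018], [0.275, -0.028, 0.018]] 
turn [[-0.0019, -0.0465, -0.0195], [-0.0019, -0.0465, -0.0195], [-0.0019, -0.0465, -0.0195], [-0.0, -0.0, -0.0], [-0.0, -0.0, -0.0]]
turn deg 0.0 dist 0.056
slide [[0.0, 0.0, 0.187], [0.0, 0.0, 0.187], [0.0, 0.0, 0.187]] 
turn [[0.0, 0.0, 0.0], [0.0, 0.0, 0.0], [0.0, 0.0, 0.0]]
```

Request:
apply_moves --slide '[[0.262, -0.051, 0.075], [0.268, -0.043, 0.056], [0.272, -0.036, 0.037], [0.275, -0.028, 0.018], [0.275, -0.028, 0.018], [0, 0, 0], [0, 0, 0]]' --turn '[[-0.002, -0.0465, -0.0195], [-0.002, -0.0465, -0.0195], [-0.002, -0.0465, -0.0195], [0, 0, 0], [0, 0, 0], [0, 0, 0], [0, 0, 0]]' --jaw '[1, 1, 1, 1, 1, 1, 1]'

```text
time_s: 10.8
tcp_pos: [0.5043, -0.3369, 0.3345]
eef_rot: [179.9, 12.0, -90.6]
contact_force: [0.4, 0.8, 0.7]
gripper_width: 0.001
```

Run:
```python
from plan import *
s=r.get_state(); print(s["tcp_pos"],s["eef_rot"],s["contact_force"])
plan([ 0.50436,-0.32469,.28028],[180,12,-90.5],4,1)
```

```text
[ 0.50430152 -0.33689147  0.33449526] [179.91319853  12.04359647 -90.58107599] [0.4272384  0.79976593 0.66832164]
turn deg 0.11 dist 0.0556
slide [[-0.002, -0.0, 0.139], [-0.002, 0.0, 0.139], [-0.002, 0.0, 0.139], [-0.002, 0.0, 0.139]] 
turn [[0.0008, 0.0005, -0.0009], [0.0, 0.0, -0.0], [0.0, 0.0, -0.0], [0.0, 0.0, -0.0]]
```

Request:
apply_moves --slide '[[0, 0, 0.14], [0, 0, 0.14], [0, 0, 0.14], [0, 0, 0.14], [0, 0, 0], [0, 0, 0]]' --turn '[[0, 0, 0], [0, 0, 0], [0, 0, 0], [0, 0, 0], [0, 0, 0], [0, 0, 0]]' --jaw '[1, 1, 1, 1, 1, 1]'

```text
time_s: 11.4
tcp_pos: [0.5042, -0.3254, 0.2805]
eef_rot: [180.0, 12.0, -90.5]
contact_force: [-0.8, -0.0, 0.1]
gripper_width: 0.0003
```

Request:
apply_moves --slide '[[0, 0, 0.04], [0, 0, 0.04], [0, 0, 0.03], [0, 0, 0.02], [0, 0, 0.02], [0, 0, 0]]' --turn '[[0, 0, 0], [0, 0, 0], [0, 0, 0], [0, 0, 0], [0, 0, 0], [0, 0, 0]]' --jaw '[1, 1, 1, 1, 1, 1]'

```text
time_s: 12.0
tcp_pos: [0.5044, -0.3225, 0.266]
eef_rot: [-180.0, 12.0, -90.5]
contact_force: [0.9, 0.1, 0.7]
gripper_width: 0.0002
```

Run:
```python
from plan import *
s=r.get_state(); print(s["tcp_pos"],s["eef_rot"],s["contact_force"])
c=r.capture("scene");crop(c,110,75,260,185,5,"pics/s3.png"); crop(r.capture("top"),300,160,420,250,6,"pics/t3.png")
n=np.array([-.0018,-.2079,.9781]);B=np.array([.5044,-.3197,.2568]); tip=np.array(s["tcp_pos"])-.014*n; print("tip above original button top (mm)",((tip-B)@n*1000).round(2))
```

```text
[ 0.50439159 -0.32252735  0.26602161] [-179.97323638   11.98634644  -90.5455862 ] [0.89075197 0.10569165 0.72873505]
tip above original button top (mm) -4.39
```

View pics/s3.png

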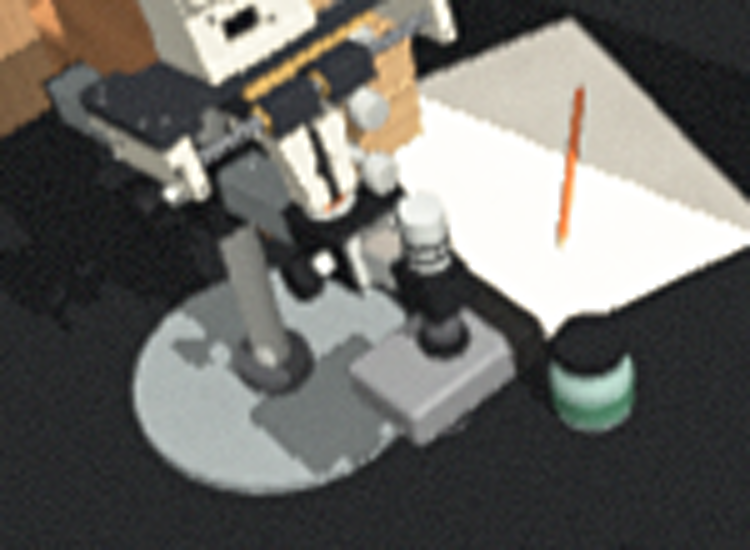

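The fingertips are on the button at crop (335,205), nearly pressed. I'll continue until it bottoms out.

Request:
apply_moves --slide '[[0, 0, 0.01], [0, 0, 0.01], [0, 0, 0]]' --turn '[[0, 0, 0], [0, 0, 0], [0, 0, 0]]' --jaw '[1, 1, 1]'

```text
time_s: 12.4
tcp_pos: [0.5044, -0.3224, 0.2652]
eef_rot: [-179.9, 11.9, -90.5]
contact_force: [-1.4, -0.1, 7.5]
gripper_width: 0.0003
```

Request:
apply_moves --slide '[[0, 0, 0.01], [0, 0, 0]]' --turn '[[0, 0, 0], [0, 0, 0]]' --jaw '[1, 1]'

```text
time_s: 12.6
tcp_pos: [0.5044, -0.3224, 0.2651]
eef_rot: [-179.9, 11.9, -90.5]
contact_force: [-2.8, 0.3, 11.8]
gripper_width: 0.0005
```

The button has bottomed: the force is rising stiffly to about 12 N with no further travel, at roughly 5.5–6 mm stroke. Retracting.

Request:
apply_moves --slide '[[0, 0, -0.1], [0, 0, -0.25], [0, 0, -0.35], [0, 0, -0.2], [0, 0, 0], [0, 0, 0]]' --turn '[[0, 0, 0], [0, 0, 0], [0, 0, 0], [0, 0, 0], [0, 0, 0], [0, 0, 0]]' --jaw '[1, 1, 0.9, 0.5, 0.3, 0.3]'

```text
time_s: 13.2
tcp_pos: [0.5041, -0.3405, 0.351]
eef_rot: [-180.0, 12.0, -90.6]
contact_force: [0.1, 0.3, -1.2]
gripper_width: 0.0269
```

Run:
```python
from plan import *
s=r.get_state(); print(s["tcp_pos"],s["eef_rot"],s["contact_force"],s["gripper_width"])
c=r.capture("scene");crop(c,110,75,260,185,5,"pics/s4.png")
plan([.5052,-.2314,.34],[180,0,-90.5],4,3)
```

```text
[ 0.50410768 -0.34046358  0.35104938] [-179.97563848   12.02152277  -90.55882425] [ 0.08619482  0.27954018 -1.15751019] 0.02688103265368769
turn deg 12.06 dist 0.1093
slide [[-0.261, -0.001, 0.082], [-0.266, -0.001, 0.063], [-0.27, -0.001, 0.045], [-0.272, -0.001, 0.026]] 
turn [[0.0002, 0.0468, -0.0002], [0.0002, 0.0468, -0.0002], [0.0002, 0.0468, -0.0002], [0.0, 0.0, -0.0]]
```

View pics/s4.png

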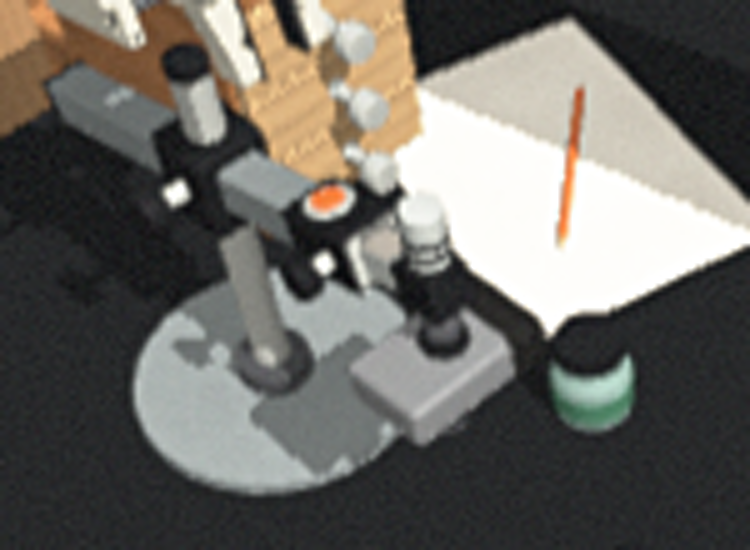

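The button at crop (327,198) is now almost flush in its bush, and the boom is still home with the knob at (425,215). On to the knob.

Request:
apply_moves --slide '[[-0.261, 0, 0.082], [-0.266, 0, 0.063], [-0.27, 0, 0.045], [-0.272, 0, 0.026], [0, 0, 0], [0, 0, 0]]' --turn '[[0, 0.0468, 0], [0, 0.0468, 0], [0, 0.0468, 0], [0, 0, 0], [0, 0, 0], [0, 0, 0]]' --jaw '[0.2, 0.2, 0.2, 0.2, 0.2, 0.2]'

```text
time_s: 13.85
tcp_pos: [0.5049, -0.2308, 0.3401]
eef_rot: [179.9, -0.1, -90.4]
contact_force: [0.3, -1.4, 0.4]
gripper_width: 0.0701
```

Run:
```python
from plan import *
s=r.get_state(); print(s["tcp_pos"],s["eef_rot"],s["contact_force"],s["gripper_width"])
plan([.5052,-.2314,.279],[180,0,-90.5],4,1)
```

```text
[ 0.5049334  -0.2307691   0.34006883] [ 1.79942246e+02 -5.10407104e-02 -9.04319805e+01] [ 0.27016568 -1.35034633  0.43282117] 0.0700787786481617
turn deg 0.1 dist 0.0611
slide [[0.001, -0.001, 0.153], [0.002, -0.001, 0.153], [0.002, -0.001, 0.153], [0.002, -0.001, 0.153]] 
turn [[0.0007, -0.0006, 0.0008], [0.0, -0.0, 0.0], [0.0, -0.0, 0.0], [0.0, -0.0, 0.0]]
```

Request:
apply_moves --slide '[[0, 0, 0.153], [0, 0, 0.153], [0, 0, 0.153], [0, 0, 0.153], [0, 0, 0], [0, 0, 0]]' --turn '[[0, 0, 0], [0, 0, 0], [0, 0, 0], [0, 0, 0], [0, 0, 0], [0, 0, 0]]' --jaw '[0.2, 0.2, 0.2, 0.2, 0.2, 0.2]'

```text
time_s: 14.45
tcp_pos: [0.5051, -0.2326, 0.2794]
eef_rot: [179.9, -0.1, -90.6]
contact_force: [0.1, 0.1, -0.2]
gripper_width: 0.07
```

Request:
apply_moves --slide '[[0, 0, 0], [0, 0, 0], [0, 0, 0], [0, 0, 0], [0, 0, 0], [0, 0, 0], [0, 0, 0], [0, 0, 0]]' --turn '[[0, 0, 0], [0, 0, 0], [0, 0, 0], [0, 0, 0], [0, 0, 0], [0, 0, 0], [0, 0, 0], [0, 0, 0]]' --jaw '[0.4, 0.6, 0.8, 1, 1, 1, 1, 1]' --newtons 45

```text
time_s: 15.25
tcp_pos: [0.5046, -0.2317, 0.2796]
eef_rot: [179.9, -0.1, -90.5]
contact_force: [-3.4, 2.3, 3.2]
gripper_width: 0.0255
```

Run:
```python
from plan import *
s=r.get_state(); print(s["tcp_pos"],s["eef_rot"],s["contact_force"],s["gripper_width"])
c=r.capture("scene");crop(c,110,75,260,185,5,"pics/s5.png"); pickle.dump(c,open("/tmp/s5.pkl","wb"))
```

```text
[ 0.50460682 -0.2316943   0.27956388] [ 1.79948161e+02 -6.71378424e-02 -9.05467035e+01] [-3.36828573  2.29544222  3.18334509] 0.025539957693319223
```

View pics/s5.png

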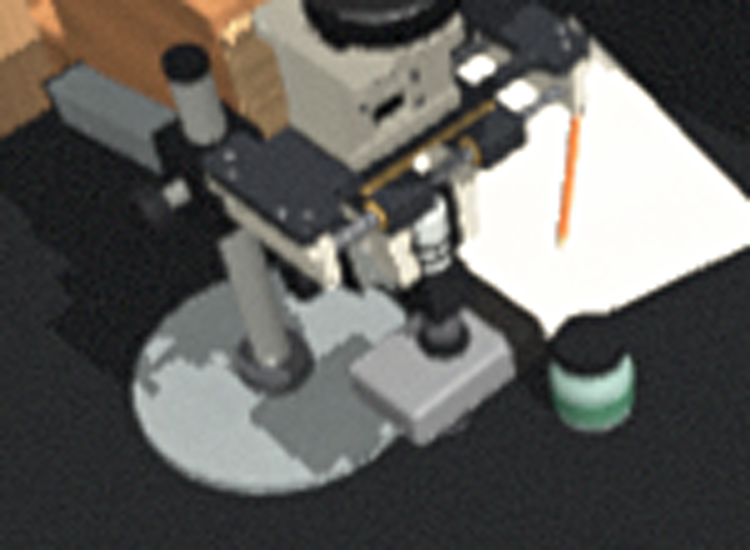

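Gripped at 25.5 mm width on the knob. Drawing out along the slope (tool x −0.978, z −0.208 per unit), with a small trial first.

Request:
apply_moves --slide '[[-0.03, 0, -0.006], [-0.07, 0, -0.015], [-0.1, 0, -0.021], [0, 0, 0], [0, 0, 0]]' --turn '[[0, 0, 0], [0, 0, 0], [0, 0, 0], [0, 0, 0], [0, 0, 0]]' --jaw '[1, 1, 1, 1, 1]'

```text
time_s: 15.8
tcp_pos: [0.5048, -0.2118, 0.2838]
eef_rot: [180.0, -0.1, -90.5]
contact_force: [-5.5, -0.8, 3.0]
gripper_width: 0.0251
```

The boom slides freely, with low force. Continuing.

Request:
apply_moves --slide '[[-0.1, 0, -0.021], [-0.2, 0, -0.043], [-0.25, 0, -0.053], [-0.25, 0, -0.053], [-0.2, 0, -0.043], [-0.1, 0, -0.021], [0, 0, 0], [0, 0, 0]]' --turn '[[0, 0, 0], [0, 0, 0], [0, 0, 0], [0, 0, 0], [0, 0, 0], [0, 0, 0], [0, 0, 0], [0, 0, 0]]' --jaw '[1, 1, 1, 1, 1, 1, 1, 1]'

```text
time_s: 16.6
tcp_pos: [0.5057, -0.1017, 0.3072]
eef_rot: [179.9, -0.1, -90.5]
contact_force: [-6.9, -1.6, 4.6]
gripper_width: 0.0255
```

Run:
```python
from plan import *
P=[];
for i in range(3):
    c=r.capture("scene"); s=r.get_state();P.append(s["tcp_pos"])
print(np.mean(P,0),s["contact_force"],s["gripper_width"])
crop(c,130,90,260,190,6,"pics/s6.png"); crop(r.capture("top"),250,160,380,250,6,"pics/t6.png")
d=np.array([.0085,.9781,.2079]); print((np.mean(P,0)-np.array([.5048,-.2317,.2796]))@d)
```

```text
[ 0.50567615 -0.10192894  0.3071371 ] [-5.95629768 -2.07560161  4.29680057] 0.025245479697532408
0.13266148066020364
```

View pics/s6.png

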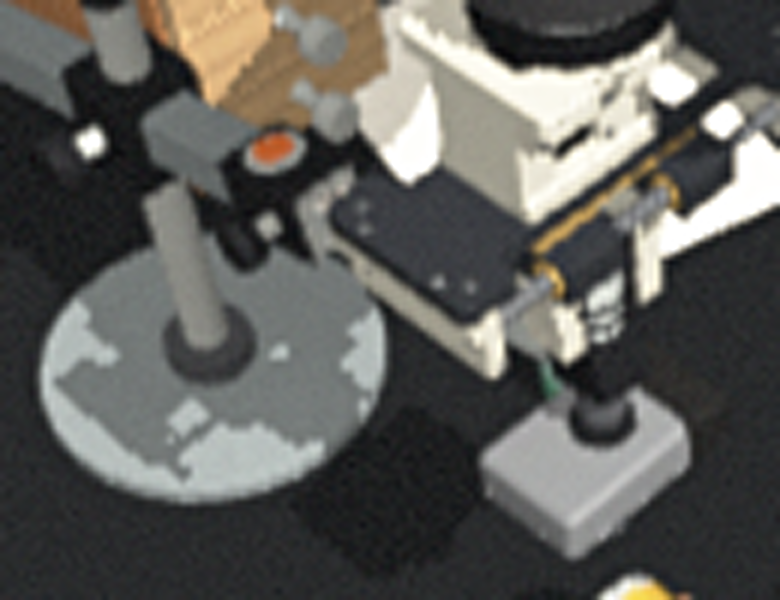

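View pics/t6.png

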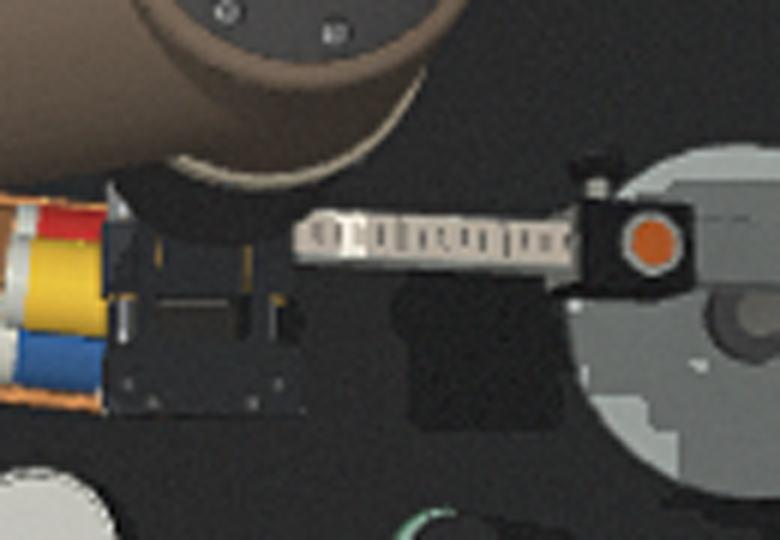

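The top view shows the scale lines on the boom between crop (320,237) and (570,237). No red line is visible yet, as expected at about 0.133. Moving 17 mm further.

Request:
apply_moves --slide '[[-0.06, 0, -0.013], [-0.07, 0, -0.015], [-0.04, 0, -0.008], [0, 0, 0], [0, 0, 0], [0, 0, 0]]' --turn '[[0, 0, 0], [0, 0, 0], [0, 0, 0], [0, 0, 0], [0, 0, 0], [0, 0, 0]]' --jaw '[1, 1, 1, 1, 1, 1]'

```text
time_s: 17.4
tcp_pos: [0.5058, -0.0851, 0.3107]
eef_rot: [179.9, -0.1, -90.5]
contact_force: [-6.0, -1.6, 3.5]
gripper_width: 0.0251
```

```bash
cat > chk.py <<'E'
from plan import *
P=[];I=[]
for i in range(6):
    c=r.capture("top"); s=r.get_state();P.append(s["tcp_pos"]); I.append(c["pixels"].astype(float))
print(np.mean(P,0),s["contact_force"],s["gripper_width"],s["time_s"])
c["pixels"]=np.mean(I,0).astype(np.uint8); pickle.dump(c,open("/tmp/tl.pkl","wb"))
crop(c,280,180,390,225,7,sys.argv[1])
d=np.array([.0085,.9781,.2079]); print((np.mean(P,0)-np.array([.5048,-.2317,.2796]))@d)
O=np.array([.5044,-.3197,.2568]) # button
Rb=R.from_euler("ZY",[89.5,-12],degrees=True).as_matrix()
m=O+Rb[:,0]*.035+Rb[:,2]*(.011-.031); print("mouth",m,"pix",proj(c,m),"1cm on",proj(c,m+Rb[:,0]*.01))
E
python3 chk.py pics/t7.png
```

```text
[ 0.50580635 -0.08516267  0.31070173] [-5.47815249 -1.86607322  4.03114327] 0.025405012341818273 17.7
0.14980276573572981
mouth [ 0.50473504 -0.28130806  0.24451396] pix [[344.02675587 199.89998099]] 1cm on [[340.6522753  199.74359047]]
```

View pics/t7.png

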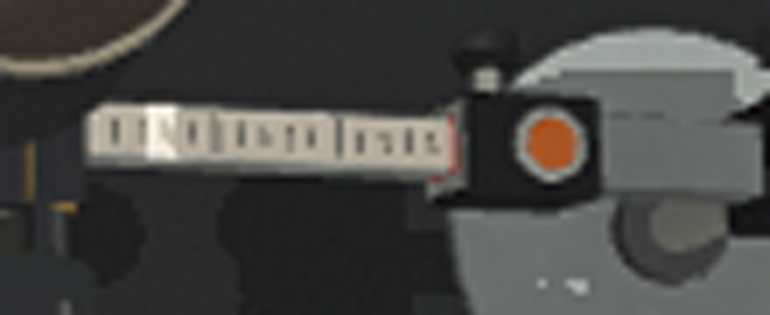

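The red line now stands right at the collar mouth (crop (455,145)), one 10 mm pitch behind the last black line at (432,145). The tool travel reads 149.8 mm. Before handing in I'll check the tins, the bystanders and the steadiness of the hold.

Run:
```python
from fit import *
from plan import *
a=pickle.load(open("/tmp/scene0.pkl","rb"));c=r.capture("scene");cv2.imwrite("pics/sf.png",c["pixels"])
t=r.capture("top");cv2.imwrite("pics/tf.png",t["pixels"])
u=np.array([np.cos(np.radians(84.4)),np.sin(np.radians(84.4))]);v=np.array([-u[1],u[0]])
P=cloud(c);A=P[...,:2]@u+.0115;B=P[...,:2]@v+.5147
m=(P[...,2]>.085)&(P[...,2]<.11)&(abs(A)<.08)&(abs(B)<.03); print(m.sum(),np.percentile(A[m],[1,50,99]),np.percentile(P[...,2][m],99))
c0=r.capture("wrist");cv2.imwrite("pics/wf.png",c0["pixels"])
s=r.get_state();print(s["tcp_pos"],s["contact_force"],s["gripper_width"],s["qd"].round(2))
```

```text
355 [-0.04030769  0.0016795   0.03898765] 0.10100395815615812
[ 0.505788   -0.08519525  0.31067294] [-6.51125626 -2.0268746   4.567649  ] 0.02547083441503113 [-0.01 -0.02 -0.1   0.02 -0.05  0.01]
```

View pics/sf.png

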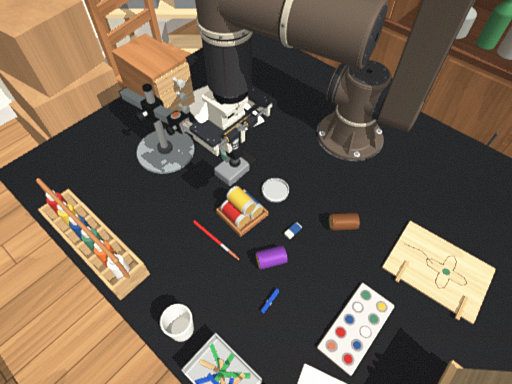

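View pics/tf.png

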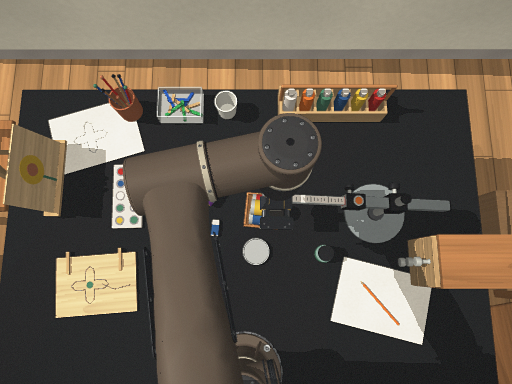

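The scene view shows the yellow tin saddled at (240,200). The dish (275,190), brush (215,240), peg (270,300), eraser (293,230) and palette (356,328) are where they started, and in the top view the jar is still at (324,253). The pose and grip are steady, so I'm handing in.

```bash
python3 -c "
from plant import r
print(r.close_job())"
```

```text
the job is handed in; nothing more can be done
None
```

The yellow tin is lying in the groove, the lock button is in, and the boom is drawn out with the gripper still holding it. I handed the job in at about 18 s of the 58 s allowed; no verdict was reported.

- **Yellow tin:** I set it down on the red and blue tins in light contact and let go. It measures centred within about 1 mm along the tray. It was in line with the tray within a degree when checked after release.
- **Lock button:** I pressed it square to the boom until it bottomed. The force rose to about 12 N with no further travel, while the boom was still home. By my measurement the tips went about 5.3 mm below the first estimate of the button top, against a 6 mm stroke. The picture afterwards showed it nearly flush.
- **Boom:** I gripped the knob with 45 N and drew it out. The tool travel reads 149.8 mm, and the top view shows the red line at the sleeve's mouth. The hold is steady, with only about 8 N on the wrist, mostly sideways.
- **Other things:** The final pictures show the dish, brush, peg, eraser, palette and jar where they started. I judged this by eye rather than measuring it.

No final check failed. The only disagreement was two early wrist fits of the yellow tin that other coloured points spoiled. I replaced the one taken over the tray with a fit from the tin's ends and ignored the other.

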